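Log a centrifuge bucket with the barcode reader and put it on the balance

ROBOT

A 6-joint arm with a two-finger parallel gripper is mounted at the origin on a cart in front of the work surface, level with it; the furniture and walls round the work are solid. World frame = base frame: x ahead of the robot, y to its left, z up, the work surface at z = 0. Lengths are in m, angles in rad, forces in N, time in s.
With the tool pointing down it reaches from about 0.3 to 0.875 m from the base axis. Payload 6.4 kg.
Tool frame: the origin (TCP) lies at the very end of the fingers, on their centre line; the grasp point (between the pads) lies 19 mm behind it; z points along the fingers, y is the line along which they close (so a half turn about z gives the same grasp; the last joint's range is limited). The gripper opens to 85 mm and grips with 20 to 120 N. Pads are 22 mm wide; open, the fingers measure 114 mm over their backs; the gripper's body (76 mm by 85 mm) begins 54 mm behind the grasp point. The pads swing forward as they close: fully open they stand 13 mm farther back than shut.
Start: joints at [1.123, 0.181, 1.607, -0, 1.354, -0.206], TCP at [0.138, 0.558, 0.231] pointing down, gripper open.
Joint ranges: [-2.99, 2.99], [-0.89, 2.07], [0.3, 2.58], [-1.14, 4.28], [0, 2.63], [-3.12, 3.12]. Speed limits (rad/s): [2.57, 2.57, 3.01, 3.14, 3.14, 3.14].

INTERFACE

Orientations are given as a unit quaternion [w, x, y, z].
In Python, from bench import ctrl, camera, calibration, order, outline_of gives the robot as it stands.
- The arm moves only by the tool move_arm, never from a script. Its argument "series" is a list that holds one entry, the list of rows, each a list of 5 numbers: the opening, from 0 (shut) to 1 (fully open), then the shift along the tool's x, y, z in mm, then the turn about the tool's z in rad. A call has exactly 10 rows; each row is the pose to reach, as a shift and turn from the pose commanded when the call began, along the tool's axes at that moment; what a row does not reach only later rows make up. A row lasts 1/12 s, in which the tool goes at most 41.7 mm and 7.16 degrees, less where a joint would pass 70% of its speed; a pose out of reach is approached as far as the arm can. A call with a gripper value outside its range is refused whole. The fingers move at their own pace and stop on an object; the grip force is fixed at half the most. Time passes only in rows, so rows that repeat a pose let the fingers close, or fill a call up. It gives the time, the measured TCP pose, the force, the opening and the grip force at its end, in the units of the state.
- ctrl.get_obs(): the state, without advancing time (a new reading comes with each control period).
- camera(name): name is "scene" or "side" or "wrist"; returns (picture, depth): 384x512x3 uint8, blue, green, red; 384x512 float32, m along the optical axis (not along the pixel's ray), 0 where there is no reading.
- calibration(name): a dict with "intrinsics" (3x3 intrinsics, pixels), "rvec" (rotation vector, rad) and "tvec" (3), from world to camera coordinates, as OpenCV has them. Camera axes: x right, y down, z forward; pixel columns grow to the right and rows downward; lengths in m; the calibration is good to about 2 mm. A picture is of the moment at which its call begins: read the wrist's pose just before it. calibration takes no time and is no camera call; for the wrist camera it gives the pose at the moment of the call.
- order.hand_in(): hands the job in; it is judged then, once.
Trained networks look in the newest picture that a camera, given by its name, has taken for a name from the list of things; names that differ only in an ending like _2 or _b are one class to them, and where a whole thing is asked for, a point or a joint stands for the part that bears it (a point fixed in the world has none). Each returns a list of dicts, best first, with "conf" (0 to 1); they miss things now and then, are a little off and sometimes report something else, mostly with a low value. They report only what shows in the picture. A call takes as long as a camera call. They do not tell look-alikes from the thing itself.
- outline_of(target, camera): "region" (384x512 bool, what is visible of it) and "bbox" ([centre column, centre row, width, height] in pixels, round what is visible of it).
The state is a dict: "time_s": time; "q": joint angles; "dq": joint speeds; "joint_efforts": joint torques, N m; "eef_pos": TCP position; "eef_rot": TCP orientation; "wrist_force": force on the tool from outside, world axes, zero at the start; "torque": the same for the moment, N m; "opening": opening from 0.0 (shut) to 1.0 (fully open); "grasp_force": force on a finger pad.
Only numpy, scipy, OpenCV 4.12 (cv2) and the standard library are available. Lean on these libraries where they do the work, as an engineer would, in place of code of your own. Each camera call takes 0.05 s, during which the arm holds its last target. There are 200 camera calls.

TASK

Take the barcode reader off its stand, aim its window at the barcode label on the blue-capped centrifuge bucket, from about 7 cm and as squarely as you can without touching the bucket, and hold it still on the label for a second and a half so that the bucket is logged. Set the reader back on its stand as it was. Then lift the blue-capped bucket straight up off its trunnion pins, without letting it swing or catch on the rotor, and stand it gently upright in the middle of the balance pan; leave everything else as it is.

Things in the scene. Friction and masses are not known exactly. Their poses are not given: they have to be found in the camera images.
- reader: Grey stick barcode reader, upright on its stand, window down. Origin: underside centre of its black collar (36 x 52 x 7 mm, x y z); z up along the body, x to the side to which the head is bent. Below the collar a neck 27 x 30 mm, 34 mm long, then the head (26 x 32 mm) bent 40 degrees from the body's axis towards +x; lowest point 71 mm below the origin. 0.16 kg (varies).
- reader_grip (a point): Place to grip the reader: middle of its body 56 mm above its origin. The body above the collar is 28 (x) x 34 (y) mm, edges rounded, from 7 to 80 mm above the origin; grip it across its y. Axes as the reader's.
- window (a point): Centre of the red window at the end of the reader's head, at x 23.8, z -62.3 mm of the reader. Its z axis is the reading beam, (0.643, 0, -0.766) in the reader's axes; its y is the reader's y. It reads by itself when the window is 40 to 110 mm from the label, the beam lands within 11 mm of the label's centre, no more than 30 degrees off square to the label, and it is held still for 1 s.
- stand: Reader's stand: black foot (116 mm across), steel neck, grey fork. Fixed; origin under the foot's centre, z up, x to the open side of the fork, where the head looks. The collar rests on the fork 130 mm above the origin, reader's axes along the stand's. Slot 38 mm wide, back end at x = -16 mm; rim 6 mm high, 3.5 mm clear round the collar. The reader lifts straight up, 80 mm to be clear.
- rotor: Aluminium swing-out rotor with four bucket places 85 mm from its axis, fixed on a bench stand. Origin under its centre at worktop level, z up; the blue-capped bucket hangs on its -x side. Steel trunnion pins, 8 mm diameter, stick out of the fork arms at height 105 mm on both sides of each bucket. Top of the arms 114 mm, of the hub nut 133 mm.
- bucket_blue: Aluminium bucket 56 x 56 mm with blue cap (60 x 60 mm), hanging free to swing on two pins. Origin: underside centre, 45 mm above the worktop; z up, -x away from the rotor's axis, y along the pins. Cap top at z = 89.5, its handle to 124 mm. Ears at both y sides (to 36 mm) hang over the pins by slots open below, 11 mm wide; free after 25 mm straight up. 0.32 kg (varies).
- label (a point): Centre of the white barcode label, 46 wide x 30 mm high, flat on the blue-capped bucket's -x face; at z = 36 mm of the bucket. It faces the bucket's -x direction.
- cap_grip (a point): Middle of the handle bar on the blue cap, z = 115 mm of the bucket. The bar is 10 mm thick (bucket x), 48 mm long (bucket y), 18 mm high; 16.5 mm of free space under it down to the cap's top. Grip it across x.
- balance: White bench balance, 200 (x) x 160 (y) x 39 mm, fixed; origin under its centre, display on its -x side.
- pan (a point): Centre of the top of the balance's round steel pan, 128 mm in diameter, 53.5 mm above the worktop.
- bucket_left: Another bucket of the rotor, same shape, grey cap; to stay on its pins.
- bucket_right: Another bucket of the rotor, same shape, grey cap; to stay on its pins.
- bucket_rear: Another bucket of the rotor, same shape, grey cap; to stay on its pins.
- lab_timer: Small white timer, 66 x 66 x 20 mm, lying loose in front of the rotor; to be left alone.
Mind the look-alikes: they are no part of the job. Leave any green or yellow look-alike of the bucket_blue alone.

How it is judged:
On the way, in this order (a step that is already met when the one before it is completed fails the run):
1. the reader is held still with its beam on the label of the blue-capped bucket for 1 s: window 40 to 110 mm from the label, beam within 12 mm of the label's centre and within 30 degrees of square (z of label in the frame of window between 0.038 and 0.112 m and x of label in the frame of window between -0.012 and 0.012 m and y of label in the frame of window between -0.012 and 0.012 m and x of window in the frame of bucket_blue below -0.055 m and angle between the z axis of window and the x axis of bucket_blue, either way round below 0.5236 rad and linear speed of reader below 0.02 m/s and angular speed of reader below 0.2 rad/s), for 1 s.
2. the reader sits on its stand again, let go: collar down on the fork, upright, head to the open side (distance between reader and stand between 0.124 and 0.135 m and horizontal distance between reader and stand below 0.009 m and angle between the z axis of reader and the z axis of stand, either way round below 0.12 rad and x of window in the frame of stand above 0.01 m and contact force between reader and the fingers below 0.1 N), for 0.2 s.
3. the blue-capped bucket is lifted clear of the pins, upright (z of bucket_blue in the frame of rotor above 0.072 m and angle between bucket_blue's own z axis and vertical below 0.3 rad and contact force between bucket_blue and rotor below 0.1 N), for 0.1 s.
At the end, for the whole second after the job is handed in: The blue-capped bucket stands upright and at rest on the balance pan, its centre within 28 mm of the pan's centre; the reader rests on its stand, collar down on the fork, within 9 mm of the middle, upright within 7 degrees, head to the open side; both are let go (horizontal distance between bucket_blue and pan below 0.028 m and z of bucket_blue in the frame of pan between -0.004 and 0.004 m and angle between bucket_blue's own z axis and vertical below 0.08 rad and contact force between bucket_blue and balance above 1 N and linear speed of each of bucket_blue, reader below 0.01 m/s and distance between reader and stand between 0.124 and 0.135 m and horizontal distance between reader and stand below 0.009 m and angle between the z axis of reader and the z axis of stand, either way round below 0.12 rad and x of window in the frame of stand above 0.01 m); the robot touches nothing.
It fails at once if the blue-capped bucket swings or tips more than 20 degrees (angle between bucket_blue's own z axis and vertical above 0.35 rad).
It fails at once if the bucket catches on the rotor (more than 20 N) (contact force between bucket_blue and rotor above 20 N).
It fails at once if the reader touches the blue-capped bucket (contact force between reader and bucket_blue above 0.5 N).
It fails at once if the bucket is set hard on the balance (more than 40 N) (contact force between bucket_blue and balance above 40 N).
It fails at once if another bucket or the timer is displaced by more than 30 mm (distance of any of bucket_left, bucket_right, bucket_rear, lab_timer from where it was at the start of the episode above 0.03 m).
It also fails if it takes over 67 s, if anything falls off the work surface, if the arm or the gripper's body presses on something with over 40 N, if the wrist force passes 120 N, or if a joint passes its speed limit or range.

## Working session

There is one attempt and no reset: what is moved stays moved. The work goes in short steps, Python scripts to look and compute and a tool call to move; the robot and the scene stay as the last step left them, time stands still between calls to the robot, and variables do not carry over. Pictures are saved under pics/ and viewed, at most 13 in all, crops included, and the job is handed in when it is done.

Besides the shell and the picture viewer there is one more tool, called after "Call:" as a command line: name --argument value ..., lists and objects as JSON in quotes. move_arm: Moves the arm, as the interface text tells. Its arguments: {"type":"object","properties":{"series":{"type":"array","items":{"type":"array","items":{"type":"array","items":{"type":"number"}}}}},"required":["series"]}

```bash
mkdir -p pics; ls; python3 - <<'E'
from bench import ctrl,camera,calibration
import cv2,numpy as np
o=ctrl.get_obs();print({k:np.round(v,3) for k,v in o.items()})
ims=[]
for n in("scene","side"):
    p,d=camera(n);np.savez(f"{n}0.npz",p=p,d=d);c=calibration(n);ims.append(p)
    print(n,np.round(c["intrinsics"],1).tolist(),c["rvec"],c["tvec"])
    cv2.imwrite(f"pics/{n}0.png",cv2.resize(p,(800,600)))
E
```

```text
pics
{'time_s': np.float64(0.0), 'q': array([ 1.123,  0.182,  1.608, -0.   ,  1.354, -0.206]), 'dq': array([ 0.   , -0.001,  0.001,  0.   ,  0.   ,  0.002]), 'joint_efforts': array([ 0.0000e+00, -4.4486e+01, -3.5134e+01, -0.0000e+00,  9.0000e-03,
        0.0000e+00]), 'eef_pos': array([0.137, 0.558, 0.23 ]), 'eef_rot': array([-0.   ,  0.121,  0.993, -0.001]), 'wrist_force': array([-0.503,  0.013, -0.202]), 'torque': array([-0.047,  0.013, -0.05 ]), 'grasp_force': np.float64(0.0), 'opening': np.float64(1.001)}
scene [[482.3, 0.0, 251.6], [0.0, 482.3, 194.4], [0.0, 0.0, 1.0]] [ 1.9124973  -0.96792335  0.53674155] [-0.31766802  0.34811454  1.19038894]
side [[491.1, 0.0, 260.0], [0.0, 491.1, 186.4], [0.0, 0.0, 1.0]] [ 1.877262   -0.46592637  0.31285264] [-0.53109094  0.21363108  1.11865479]
```

View pics/scene0.png

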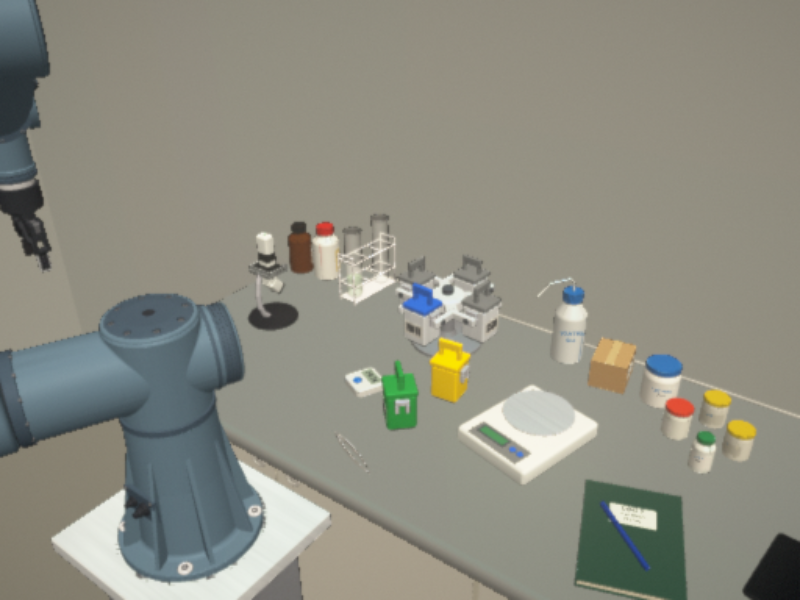

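View pics/side0.png

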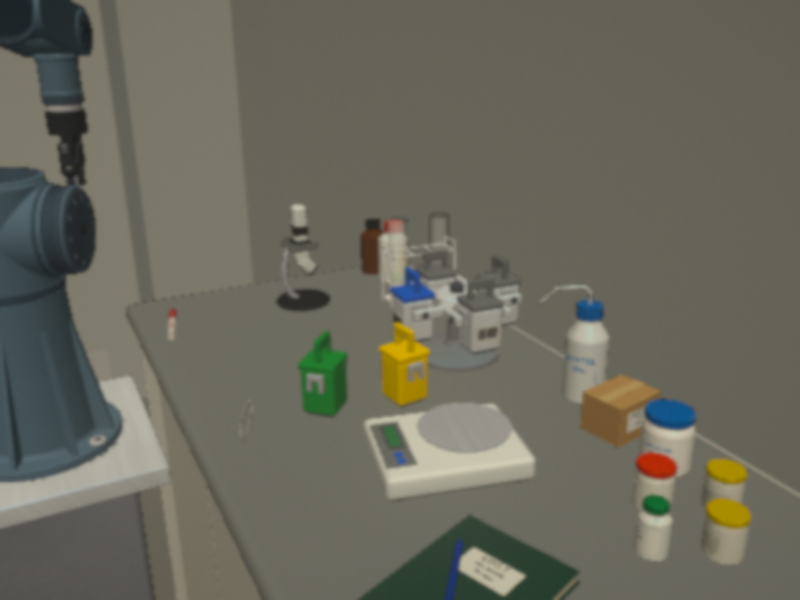

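Scene view (800x600 px): reader on its stand (265,265), foot at (273,316). Blue cap on the rotor at (423,300), with a label. The green (400,400) and yellow (450,370) look-alikes stand on the table. Pan at (538,413). The one meant is the blue one hanging on the rotor.

```bash
cat > h.py <<'E'
import numpy as np,cv2
from bench import ctrl,camera,calibration,outline_of
def world(d,cal,mask):
    K=cal["intrinsics"];R=cv2.Rodrigues(np.array(cal["rvec"],float))[0];t=np.array(cal["tvec"],float).ravel()
    v,u=np.nonzero(mask&(d>0));z=d[v,u]
    P=np.c_[(u-K[0,2])/K[0,0]*z,(v-K[1,2])/K[1,1]*z,z]
    return (P-t)@R,v,u
def proj(P,cal):
    return cv2.projectPoints(np.array(P,float).reshape(-1,3),np.array(cal["rvec"],float),np.array(cal["tvec"],float),np.array(cal["intrinsics"],float),None)[0][:,0]
E
python3 - <<'E'
from h import *
np.set_printoptions(precision=4,suppress=True)
for c in("scene","side"):
    p,d=camera(c);cal=calibration(c);out={}
    for n in("reader","stand","rotor","bucket_blue","bucket_left","balance","lab_timer"):
        for i,r in enumerate(outline_of(n,c)):
            if r["conf"]<.3: continue
            W,v,u=world(d,cal,r["region"])
            out[f"{n}{i}"]=W; out[f"{n}{i}_c"]=p[v,u]
            print(c,n,i,round(r["conf"],2),np.round(r["bbox"]).tolist(),len(W),np.median(W,0),np.percentile(W,2,axis=0),np.percentile(W,98,axis=0))
    np.savez(f"{c}_out.npz",**out)
E
```

```text
scene reader 0 0.87 [174.0, 170.0, 21.0, 40.0] 370 [0.522  0.334  0.1538] [0.5119 0.3222 0.0684] [0.5536 0.3665 0.2097]
scene reader 1 0.7 [270.0, 202.0, 26.0, 42.0] 672 [ 0.5769 -0.0358  0.1151] [ 0.5648 -0.0577  0.0558] [0.6167 0.0007 0.1665]
scene stand 0 0.77 [176.0, 190.0, 27.0, 45.0] 669 [0.512  0.3392 0.0118] [ 0.4766  0.2923 -0.0023] [0.5841 0.4108 0.1357]
scene rotor 0 0.63 [286.0, 203.0, 62.0, 52.0] 1057 [ 0.6605 -0.0463  0.103 ] [ 0.5778 -0.1259  0.002 ] [0.7569 0.06   0.1302]
scene bucket_blue 0 0.87 [257.0, 252.0, 28.0, 40.0] 771 [ 0.3795 -0.1283  0.072 ] [ 0.3577 -0.1508  0.0086] [ 0.4195 -0.0872  0.1217]
scene bucket_blue 1 0.84 [271.0, 202.0, 23.0, 40.0] 701 [ 0.5783 -0.0368  0.114 ] [ 0.5649 -0.06    0.0516] [ 0.6184 -0.0002  0.1672]
scene bucket_left 0 0.86 [266.0, 179.0, 24.0, 30.0] 317 [0.6758 0.0501 0.133 ] [0.6516 0.023  0.1002] [0.71   0.0797 0.1673]
scene balance 0 0.84 [340.0, 279.0, 89.0, 64.0] 3342 [ 0.4603 -0.3454  0.0389] [ 0.3754 -0.4213  0.0082] [ 0.5685 -0.2439  0.0551]
side reader 0 0.57 [194.0, 152.0, 21.0, 42.0] 411 [0.53   0.3301 0.1462] [ 0.5159  
[... 366 characters left out ...]
[ 0.5845 -0.1343  0.0019] [0.7658 0.0241 0.1295]
side bucket_blue 0 0.83 [263.0, 195.0, 26.0, 49.0] 789 [ 0.5919 -0.0497  0.1172] [ 0.5676 -0.0624  0.0504] [0.626  0.0025 0.1668]
side bucket_blue 1 0.7 [260.0, 234.0, 29.0, 58.0] 1211 [ 0.5135 -0.1678  0.0648] [ 0.4909 -0.1795  0.0091] [ 0.5486 -0.1243  0.1215]
side bucket_blue 2 0.66 [207.0, 240.0, 34.0, 58.0] 1304 [ 0.3877 -0.1335  0.0622] [ 0.3607 -0.1543 -0.0004] [ 0.4349 -0.0747  0.1219]
side bucket_left 0 0.55 [280.0, 174.0, 26.0, 25.0] 480 [0.6849 0.0451 0.1327] [0.656  0.0193 0.0704] [0.8135 0.2419 0.1681]
side balance 0 0.85 [287.0, 288.0, 112.0, 62.0] 4985 [ 0.4693 -0.3715  0.0386] [ 0.3787 -0.4275  0.0096] [ 0.5661 -0.2586  0.0542]
```

```bash
python3 - <<'E'
from h import *
from scipy.optimize import least_squares
np.set_printoptions(precision=4,suppress=True)
def circ(X):
    f=lambda s:np.hypot(X[:,0]-s[0],X[:,1]-s[1])-s[2]
    return least_squares(f,[*X.mean(0)[:2],.05],loss="soft_l1",f_scale=.002).x
for c,rk,bk in(("scene","reader0","bucket_blue1"),("side","reader0","bucket_blue0")):
    o=np.load(c+"_out.npz")
    S=o["stand0"];sc=o["stand0_c"].astype(int)
    m=(abs(S[:,2])<.02)&(sc.sum(1)<150)
    X=S[m]; r=cv2.minAreaRect((X[:,:2]*1000).astype(np.float32));print(c,"foot n",m.sum(),"rect",r,"ell",cv2.minEnclosingCircle((X[:,:2]*1000).astype(np.float32)))
    R=o[rk];
    for a,b in((.04,.07),(.07,.10),(.10,.13),(.132,.15),(.15,.2),(.2,.22)):
        q=R[(R[:,2]>a)&(R[:,2]<b)]
        if len(q):print("  reader",a,len(q),np.median(q,0),q.min(0),q.max(0))
    B=o[bk]
    t=B[(abs(B[:,2]-.1345)<.004)];r=cv2.minAreaRect((t[:,:2]*1000).astype(np.float32));print("  captop",len(t),r)
    t=B[(B[:,2]>.155)];print("  handle",len(t),t.mean(0),t.min(0),t.max(0),cv2.minAreaRect((t[:,:2]*1000).astype(np.float32)))
    L=B[(B[:,2]>.05)&(B[:,2]<.115)]
    # plane via RANSAC: vertical line in xy
    best=0
    for i in range(400):
        a,b=L[np.random.choice(len(L),2,False),:2]
        if np.hypot(*(b-a))<.015: continue
        n=np.array([b[1]-a[1],a[0]-b[0]]);n/=np.linalg.norm(n);e=abs((L[:,:2]-a)@n)<.0015
        if e.sum()>best:best=e.sum();E=e
    n=np.linalg.svd(L[E][:,:2]-L[E][:,:2].mean(0))[2][1];print("  face",best,len(L),n,np.degrees(np.arctan2(n[1],n[0])),L[E].mean(0),L[E].min(0),L[E].max(0))
    A=o["balance0"];p=A[abs(A[:,2]-.0535)<.004];print("  pan",len(p),cv2.minEnclosingCircle((p[:,:2]*1000).astype(np.float32)),p.mean(0))
E
```

```text
scene foot n 2 rect ((506.2685546875, 377.58416748046875), (23.896535873413086, 0.0), -143.34902954101562) ell ((506.2685546875, 377.58416748046875), 11.948368072509766)
  reader 0.04 5 [0.5387 0.3338 0.0675] [0.5367 0.3282 0.0658] [0.5436 0.3519 0.0684]
  reader 0.07 65 [0.5317 0.3325 0.0867] [0.5143 0.3262 0.0701] [0.561  0.3563 0.0998]
  reader 0.1 17 [0.5245 0.3334 0.102 ] [0.515  0.3293 0.1003] [0.5404 0.3532 0.1078]
  reader 0.132 78 [0.5183 0.3348 0.1368] [0.5057 0.3175 0.1326] [0.5489 0.3782 0.1491]
  reader 0.15 154 [0.519  0.3339 0.1745] [0.5104 0.3245 0.1501] [0.5451 0.3633 0.1995]
  reader 0.2 45 [0.5236 0.3371 0.2069] [0.5128 0.3265 0.2007] [0.5409 0.3588 0.2136]
  captop 143 ((592.918212890625, -26.0318603515625), (58.127044677734375, 57.71002197265625), 87.23844146728516)
  handle 63 [ 0.593  -0.0277  0.163 ] [ 0.5875 -0.0531  0.1551] [ 0.6007 -0.0006  0.1719] ((594.3035888671875, -26.901639938354492), (53.29258728027344, 12.516769409179688), 82.64659881591797)
  face 122 354 [ 0.9976 -0.0697] -3.995470895889644 [ 0.5697 -0.0246  0.0833] [ 0.5671 -0.0536  0.0514] [0.57
[... 645 characters left out ...]
ader 0.15 153 [0.5264 0.3294 0.1743] [0.5159 0.3203 0.1505] [0.5446 0.3519 0.1995]
  reader 0.2 41 [0.5286 0.3304 0.2062] [0.5162 0.3195 0.2003] [0.5428 0.3509 0.2122]
  captop 165 ((597.5547485351562, -28.543537139892578), (63.428184509277344, 61.08399200439453), 87.72380065917969)
  handle 63 [ 0.5949 -0.031   0.163 ] [ 0.589  -0.0511  0.1551] [ 0.6029 -0.0019  0.1697] ((596.6116333007812, -26.62883186340332), (49.12204360961914, 11.134295463562012), 84.97074127197266)
  face 115 346 [0.0271 0.9996] 88.4450965269261 [ 0.5944 -0.0535  0.0793] [ 0.5686 -0.0554  0.0502] [ 0.6201 -0.0514  0.1146]
  pan 1488 ((511.4080810546875, -339.00213623046875), 64.91144561767578) [ 0.5094 -0.3428  0.0527]
```

Call:
move_arm --series '[[[1,0,0,-40,0],[1,0,0,-80,0],[1,0,0,-120,0],[1,0,0,-160,0],[1,0,0,-200,0],[1,0,0,-240,0],[1,0,0,-280,0],[1,0,0,-320,0],[1,0,0,-360,0],[1,0,0,-400,0]]]'

```text
time_s: 1.73
eef_pos: [0.1373, 0.5577, 0.6335]
eef_rot: [0.0, 0.121, 0.993, 0.0]
wrist_force: [0.9, 0.7, 1.2]
opening: 1.003
grasp_force: 0.0
```

Call:
move_arm --series '[[[1,0,0,-40,0],[1,0,0,-80,0],[1,0,0,-120,0],[1,0,0,-160,0],[1,0,0,-200,0],[1,0,0,-240,0],[1,0,0,-280,0],[1,0,0,-320,0],[1,0,0,-360,0],[1,0,0,-400,0]]]'

```text
time_s: 2.57
eef_pos: [0.1183, 0.4806, 0.7999]
eef_rot: [0.002, 0.121, 0.993, 0.01]
wrist_force: [-0.3, -0.1, 0.0]
opening: 1.0
grasp_force: 0.0
```

Call:
move_arm --series '[[[1,0,0,-40,0],[1,0,0,-80,0],[1,0,0,-120,0],[1,0,0,-160,0],[1,0,0,-200,0],[1,0,0,-240,0],[1,0,0,-280,0],[1,0,0,-320,0],[1,0,0,-360,0],[1,0,0,-400,0]]]'

```text
time_s: 3.4
eef_pos: [0.0995, 0.4037, 0.8471]
eef_rot: [0.006, 0.121, 0.992, 0.023]
wrist_force: [0.8, 0.2, 0.1]
opening: 1.001
grasp_force: 0.0
```

```bash
python3 -c "
from bench import ctrl
o=ctrl.get_obs();print(o['q'],o['eef_pos'],o['eef_rot'])"
```

```text
[ 1.03526518  0.17044294  0.29836508  0.01661183  2.62605179 -0.27897738] [0.09951608 0.40367633 0.84706675] [0.00565019 0.1206262  0.99241527 0.02300723]
```

Call:
move_arm --series '[[[1,0,-40,0,0],[1,0,-80,0,0],[1,0,-120,0,0],[1,0,-160,0,0],[1,0,-200,0,0],[1,0,-240,0,0],[1,0,-280,0,0],[1,0,-320,0,0],[1,0,-360,0,0],[1,0,-400,0,0]]]'

```text
time_s: 4.23
eef_pos: [0.0217, 0.1395, 0.7787]
eef_rot: [0.022, 0.122, 0.992, 0.017]
wrist_force: [0.7, 0.0, -0.8]
opening: 1.006
grasp_force: 0.0
```

```bash
python3 -c "
from bench import ctrl
o=ctrl.get_obs();print(o['q'],o['eef_pos'],o['eef_rot'])"
```

```text
[ 0.3954907  -0.60442177  1.06435114  0.01656929  2.62583087 -0.91631514] [0.02166675 0.13952341 0.77865396] [0.02220655 0.12182204 0.99215183 0.01734956]
```

```bash
cat >> h.py <<'E'
from scipy.spatial.transform import Rotation as Ro
def rot(o): w,x,y,z=o["eef_rot"];return Ro.from_quat([x,y,z,w]).as_matrix()
def shift(tcp,ydir):  # target tcp, world angle (rad) wanted of tool y (mod pi)
    o=ctrl.get_obs();R=rot(o);s=R.T@(np.array(tcp)-o["eef_pos"])*1000
    a=R.T@np.array([np.cos(ydir),np.sin(ydir),0]);t=np.arctan2(-a[0],a[1]);t=(t+np.pi/2)%np.pi-np.pi/2
    tilt=np.degrees(np.arccos(-R[2,2]))
    print("shift",np.round(s,1),"turn",round(t,3),"tilt",round(tilt,2),"zaxis",np.round(R[:,2],3),"q",np.round(o["q"],2),"t",o["time_s"])
E
python3 -c "
from h import *
shift([.527,.338,.36],np.pi/2)"
```

```text
shift [-425.   297.6  448.2] turn -0.245 tilt 3.23 zaxis [ 0.048  0.029 -0.998] q [ 0.4  -0.6   1.06  0.02  2.63 -0.92] t 4.2333
```

Call:
move_arm --series '[[[1,-420,300,400,-0.245],[1,-420,300,400,-0.245],[1,-420,300,400,-0.245],[1,-420,300,400,-0.245],[1,-420,300,400,-0.245],[1,-420,300,400,-0.245],[1,-420,300,400,-0.245],[1,-420,300,400,-0.245],[1,-420,300,400,-0.245],[1,-420,300,400,-0.245]]]'

```text
time_s: 5.07
eef_pos: [0.3414, 0.2693, 0.5405]
eef_rot: [0.023, -0.001, 1.0, 0.014]
wrist_force: [-0.1, -0.2, 0.9]
opening: 1.002
grasp_force: 0.0
```

```bash
python3 -c "
from h import *
shift([.527,.338,.36],np.pi/2)"
```

```text
shift [-177.2   62.9  190.7] turn 0.002 tilt 3.12 zaxis [ 0.046  0.029 -0.999] q [ 0.39 -0.25  1.42  0.01  1.91 -1.18] t 5.0667
```

Call:
move_arm --series '[[[1,-177,63,190,0],[1,-177,63,190,0],[1,-177,63,190,0],[1,-177,63,190,0],[1,-177,63,190,0],[1,-177,63,190,0],[1,-177,63,190,0],[1,-177,63,190,0],[1,-177,63,190,0],[1,-177,63,190,0]]]'

```text
time_s: 5.9
eef_pos: [0.5254, 0.3376, 0.3639]
eef_rot: [0.024, -0.001, 1.0, 0.015]
wrist_force: [-0.5, 0.6, -0.1]
opening: 0.998
grasp_force: 0.0
```

```bash
python3 - <<'E'
from h import *
np.set_printoptions(precision=4,suppress=True)
shift([.527,.338,.3],np.pi/2)
cal=calibration("wrist");p,d=camera("wrist");np.savez("w1.npz",p=p,d=d,rvec=cal["rvec"],tvec=cal["tvec"],intrinsics=cal["intrinsics"])
cv2.imwrite("pics/w1.png",cv2.resize(p,(800,600)))
W,v,u=world(d,cal,d>0)
for lo,hi,n in((.207,.216,"top"),(.134,.141,"collar/rim"),(.05,.1,"head")):
    m=(W[:,2]>lo)&(W[:,2]<hi)&(np.hypot(W[:,0]-.527,W[:,1]-.338)<.07)
    q=W[m];print(n,m.sum(),q.min(0),q.max(0),cv2.minAreaRect((q[:,:2]*1000).astype(np.float32)) if m.sum()>4 else "")
E
```

```text
shift [ 1.4 -1.5 63.9] turn 0.002 tilt 3.22 zaxis [ 0.048  0.029 -0.998] q [ 0.38  0.18  1.35  0.01  1.56 -1.2 ] t 5.9
top 788 [0.5185 0.3313 0.207 ] [0.5428 0.3614 0.2121] ((530.6203002929688, 346.3902282714844), (30.104887008666992, 24.304630279541016), 89.91909790039062)
collar/rim 1140 [0.5051 0.3124 0.134 ] [0.557  0.3804 0.1396] ((530.94091796875, 346.4299011230469), (67.86274719238281, 51.90658187866211), 89.70654296875)
head 54 [0.4877 0.341  0.0544] [0.4954 0.3521 0.0998] ((491.19366455078125, 346.1418762207031), (7.079537868499756, 11.284090995788574), 6.70732307434082)
```

View pics/w1.png

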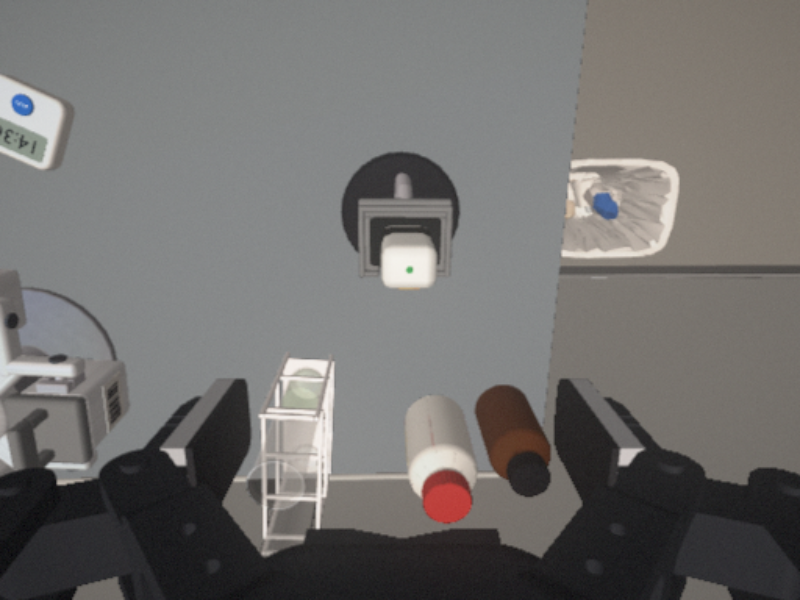

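```bash
python3 -c "
from h import *
shift([.532,.3465,.165],np.pi/2)"
```

```text
shift [  3.3   2.8 200. ] turn 0.002 tilt 3.31 zaxis [ 0.049  0.03  -0.998] q [ 0.38  0.18  1.35  0.01  1.56 -1.2 ] t 5.95
```

Call:
move_arm --series '[[[1,3,3,40,0],[1,3,3,80,0],[1,3,3,120,0],[1,3,3,155,0],[1,3,3,185,0],[1,3,3,200,0],[0.3,3,3,200,0],[0.2,3,3,200,0],[0.2,3,3,200,0],[0.2,3,3,200,0]]]'

```text
time_s: 6.78
eef_pos: [0.5336, 0.347, 0.1663]
eef_rot: [0.026, -0.001, 1.0, 0.015]
wrist_force: [-0.7, -0.2, 0.0]
opening: 0.455
grasp_force: 0.0
```

```bash
python3 -c "
from h import *
o=ctrl.get_obs();print(o['opening'],o['grasp_force'],o['wrist_force'])
shift([.532,.3465,.190],np.pi/2)
shift([.475,.3465,.185],np.pi/2)"
```

```text
0.45489117703164184 0.0 [-0.74430747 -0.17506535  0.04406408]
shift [  0.3   0.2 -23.7] turn 0.002 tilt 3.45 zaxis [ 0.052  0.031 -0.998] q [ 0.39  0.34  1.55  0.01  1.19 -1.19] t 6.7833
shift [ 57.5   0.3 -21.7] turn 0.002 tilt 3.45 zaxis [ 0.052  0.031 -0.998] q [ 0.39  0.34  1.55  0.01  1.19 -1.19] t 6.7833
```

Call:
move_arm --series '[[[0,0,0,0,0],[0,0,0,0,0],[0,0,0,0,0],[0,0,0,0,0],[0,0,0,-5,0],[0,0,0,-10,0],[0,0,0,-15,0],[0,0,0,-20,0],[0,0,0,-20,0],[0,0,0,-20,0]]]'

```text
time_s: 7.62
eef_pos: [0.5313, 0.3458, 0.1834]
eef_rot: [0.024, -0.001, 1.0, 0.015]
wrist_force: [0.2, 0.6, -1.2]
opening: 0.396
grasp_force: 59.2
```

```bash
python3 -c "
from h import *
o=ctrl.get_obs();print(o['opening'],o['grasp_force'],o['wrist_force'],o['torque'])
shift([.475,.3475,.185],np.pi/2)"
```

```text
0.39574049580390325 59.15131866931915 [ 0.20115008  0.55921977 -1.17312176] [-0.00539658  0.02578104 -0.01703767]
shift [56.2  1.9 -4.2] turn 0.002 tilt 3.21 zaxis [ 0.048  0.029 -0.998] q [ 0.39  0.32  1.54  0.01  1.23 -1.19] t 7.6167
```

Call:
move_arm --series '[[[0,3,0,0,0],[0,6,0,0,0],[0,9,0,0,0],[0,12,0,0,0],[0,15,0,0.5,0],[0,18,0,1,0],[0,21,0,1.5,0],[0,24,0,2,0],[0,27,0,2.5,0],[0,27,0,2.5,0]]]'

```text
time_s: 8.45
eef_pos: [0.5072, 0.346, 0.1815]
eef_rot: [0.027, -0.001, 1.0, 0.015]
wrist_force: [5.6, -0.9, 3.5]
opening: 0.388
grasp_force: 60.9
```

```bash
python3 - <<'E'
from h import *
o=ctrl.get_obs();print(o['opening'],o['grasp_force'],o['wrist_force'],o['torque'])
shift([.475,.3475,.185],np.pi/2)
p,d=camera("side");q=camera("scene")[0]
a=cv2.resize(p[100:200,140:260],(400,333),interpolation=3);b=cv2.resize(q[100:200,115:235],(400,333),interpolation=3)
cv2.imwrite("pics/t1.png",np.hstack([a,b]))
E
```

```text
0.3882643291564262 60.94935178756714 [ 5.59934294 -0.94393203  3.49059515] [-0.17667932 -1.43456434 -0.01999758]
shift [31.9  1.7 -5.2] turn 0.001 tilt 3.59 zaxis [ 0.055  0.03  -0.998] q [ 0.4   0.27  1.6   0.01  1.2  -1.17] t 8.45
```

View pics/t1.png

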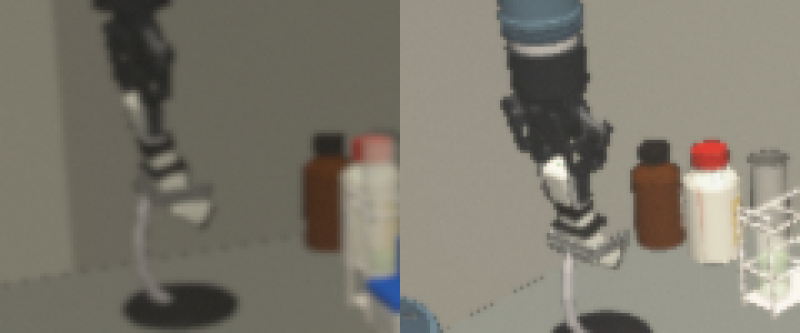

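Both crops show the reader pivoting in the pads about the fork's slot end, now tilted roughly 20° at low force. I'll continue.

Call:
move_arm --series '[[[0,3,0,1,0],[0,6,0,2,0],[0,9,0,3,0],[0,13,0,4,0],[0,16,0,5,0],[0,19,0,6,0],[0,22,0,7,0],[0,25,0,7.5,0],[0,28,0,8,0],[0,28,0,8,0]]]'

```text
time_s: 9.38
eef_pos: [0.4793, 0.3463, 0.1717]
eef_rot: [0.027, -0.001, 1.0, 0.015]
wrist_force: [6.5, -0.3, 0.9]
opening: 0.392
grasp_force: 60.7
```

```bash
python3 - <<'E'
from h import *
np.set_printoptions(precision=4,suppress=True)
o=ctrl.get_obs();print(o['opening'],o['grasp_force'],o['wrist_force'],o['torque'])
shift([.475,.3475,.3],np.pi/2)
E
```

```text
0.39207600333228526 60.705406665802 [ 6.5141 -0.2989  0.9357] [-0.05   -1.3325 -0.0488]
shift [  -2.7    5.1 -128.2] turn 0.001 tilt 3.56 zaxis [ 0.054  0.031 -0.998] q [ 0.42  0.23  1.67  0.01  1.17 -1.15] t 9.3833
```

Call:
move_arm --series '[[[0,-4,0,-8,0],[0,-6,2,-20,0],[0,-6,3,-40,0],[0,-6,3,-60,0],[0,-6,3,-85,0],[0,-6,3,-110,0],[0,-6,3,-128,0],[0,-6,3,-128,0],[0,-6,3,-128,0],[0,-6,3,-128,0]]]'

```text
time_s: 10.22
eef_pos: [0.4758, 0.3451, 0.2966]
eef_rot: [0.022, -0.001, 1.0, 0.014]
wrist_force: [-1.1, 0.1, -1.3]
opening: 0.389
grasp_force: 60.2
```

```bash
python3 - <<'E'
from h import *
np.set_printoptions(precision=4,suppress=True)
o=ctrl.get_obs();print(o['opening'],o['grasp_force'],o['wrist_force'],o['torque'])
g=o["eef_pos"]-.019*rot(o)[:,2];print("grip",g)
P=[];im=[]
for c in("side","scene"):
    p,d=camera(c);cal=calibration(c)
    for r in outline_of("reader",c)[:1]:
        W,v,u=world(d,cal,r["region"]);P.append(W);print(c,r["conf"],r["bbox"])
    x,y=proj(g-[-.03,0,.03],cal)[0].astype(int);x=max(x,60);y=max(y,50)
    im.append(cv2.resize(p[y-50:y+50,x-60:x+60],(400,333),interpolation=3))
cv2.imwrite("pics/t2.png",np.hstack(im))
W=np.vstack(P);m=(np.linalg.norm(W-g,axis=1)<.15);W=W[m];np.save("rd.npy",W)
print(len(W),W.min(0),W.max(0))
for z in np.arange(.16,.32,.01):
    q=W[abs(W[:,2]-z)<.005]
    if len(q)>3: print(round(z,3),len(q),q[:,0].min(),q[:,0].max(),q[:,1].min(),q[:,1].max())
E
```

```text
0.38937234135097065 60.185261964797974 [-1.1051  0.0711 -1.2774] [-0.0326  0.1068  0.0421]
grip [0.475  0.3445 0.3156]
side 0.65 [184.1, 107.8, 39.2, 30.0]
scene 0.87 [162.4, 131.8, 35.5, 27.2]
601 [0.4543 0.312  0.2281] [0.572  0.3691 0.3413]
0.23 33 0.5332705467022597 0.5667261989274572 0.32126984033649325 0.33686668604895625
0.24 71 0.5177817919629968 0.5719756903169076 0.32259513194257056 0.3435235915230598
0.25 99 0.506340681283183 0.5662853884978112 0.3226120048849308 0.35644561820164894
0.26 59 0.49249701032431764 0.5484554421053943 0.32037727008179623 0.3528415169897482
0.27 69 0.4921520917839952 0.5263036446130457 0.31461384924109076 0.3690887692907238
0.28 76 0.4833142063590217 0.52233990642286 0.31299075025560386 0.3487573265571753
0.29 54 0.4823475755942639 0.523185579157842 0.3120000154437682 0.35124430995294437
0.3 37 0.4687261337953559 0.5111485924150406 0.3199409757827395 0.35744812490183264
0.31 25 0.46086557207229556 0.5034539351559159 0.3207341641581541 0.35328029666796934
```

View pics/t2.png

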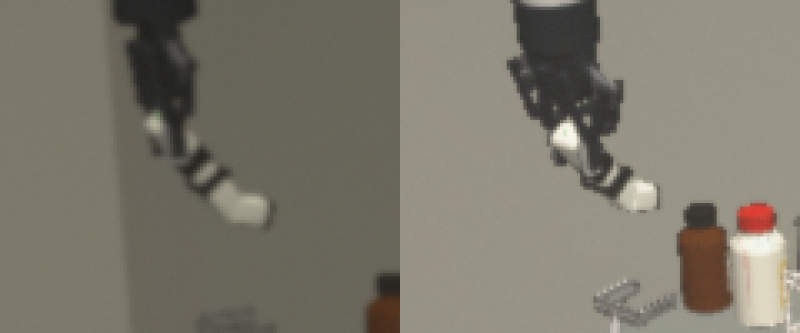

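```bash
cat >> h.py <<'E'
from scipy.optimize import least_squares
def sdb(p,h):
    q=abs(p)-h;return np.linalg.norm(np.maximum(q,0),axis=1)+np.minimum(q.max(1),0)
def model(L):
    a=np.array([.643,0,-.766]);n=np.array([.766,0,.643])
    H=L-np.array([0,0,-.034])-a*.0185
    return np.min([sdb(L-[0,0,.0435],[.014,.017,.0365]),sdb(L-[0,0,.0035],[.018,.026,.0035]),sdb(L-[0,0,-.017],[.0135,.015,.017]),
      sdb(np.c_[H@n,H[:,1],H@a],[.013,.016,.0185])],axis=0)
def Rr(th,yaw): return Ro.from_euler("zy",[yaw,-th]).as_matrix()
def fit(W,g,yaw,th0):
    def f(s):
        R=Rr(s[0],yaw);return model((W-g-np.r_[s[1:]])@R+[0,0,.055])
    best=None
    for t in np.radians(th0):
        r=least_squares(f,[t,0,0,0],loss="soft_l1",f_scale=.002)
        if best is None or r.cost<best.cost:best=r
    R=Rr(best.x[0],yaw);o=g+best.x[1:]-R@[0,0,.055];w=o+R@[.0238,0,-.0623];b=R@[.643,0,-.766]
    return best,o,w,b
E
python3 - <<'E'
from h import *
np.set_printoptions(precision=4,suppress=True)
o=ctrl.get_obs();g=o["eef_pos"]-.019*rot(o)[:,2];W=np.load("rd.npy")
r,O,w,b=fit(W,g,0,[30,40,50])
print(np.degrees(r.x[0]),r.x[1:],np.median(abs(r.fun)),"origin",O,"win",w,"beam",b,"w-tcp",w-o["eef_pos"])
for t in(35,38,42,46,50): 
    q=least_squares(lambda s:model((W-g-s)@Rr(np.radians(t),0)+[0,0,.055]),[0,0,0],loss="soft_l1",f_scale=.002);print(t,q.cost*1e6,q.x)
E
```

```text
36.61949840043744 [ 0.0051 -0.0001  0.0011] 0.0015611245291570087 origin [0.513  0.3444 0.2722] win [0.5693 0.3444 0.2364] beam [ 0.973   0.     -0.2313] w-tcp [ 0.0933 -0.0006 -0.0599]
35 1215.1967280493018 [0.0056 0.     0.0018]
38 1215.8695956111142 [ 0.0043 -0.0001  0.0005]
42 1472.9593674888058 [ 0.0014 -0.     -0.0023]
46 1821.5040339526158 [-0.001  -0.0004 -0.0055]
50 2292.8403898523557 [-0.0031 -0.0006 -0.0085]
```

```bash
python3 -c "
from h import *
shift([.407,-.0165,.24],np.pi/2-.052)"
```

```text
shift [  72.  -362.7   43.1] turn 0.054 tilt 2.98 zaxis [ 0.044  0.028 -0.999] q [ 0.42  0.13  1.54  0.01  1.43 -1.15] t 10.4167
```

Call:
move_arm --series '[[[0,72,-40,0,0.054],[0,72,-80,0,0.054],[0,72,-120,0,0.054],[0,72,-160,10,0.054],[0,72,-195,20,0.054],[0,72,-235,30,0.054],[0,72,-275,40,0.054],[0,72,-315,43,0.054],[0,72,-345,43,0.054],[0,72,-363,43,0.054]]]'

```text
time_s: 11.25
eef_pos: [0.4069, -0.0199, 0.2401]
eef_rot: [0.022, 0.027, 0.999, 0.015]
wrist_force: [0.2, 0.1, -1.7]
opening: 0.394
grasp_force: 60.7
```

```bash
python3 - <<'E'
from h import *
np.set_printoptions(precision=4,suppress=True)
shift([.407,-.0165,.157],np.pi/2-.052)
cal=calibration("wrist");p,d=camera("wrist");cv2.imwrite("pics/w2.png",cv2.resize(p,(800,600)))
W,v,u=world(d,cal,d>0)
m=(W[:,2]>.04)&(W[:,2]<.18)&(abs(W[:,0]-.595)<.07)&(abs(W[:,1]+.027)<.06);q=W[m];print(len(q),q.min(0) if len(q) else"")
t=q[abs(q[:,2]-.1345)<.004];print("cap",len(t),cv2.minAreaRect((t[:,:2]*1000).astype(np.float32)) if len(t)>4 else "")
t=q[q[:,2]>.16];print("handle",len(t),t.mean(0),cv2.minAreaRect((t[:,:2]*1000).astype(np.float32)) if len(t)>4 else "")
E
```

```text
shift [ 3.7  0.9 83.1] turn -0.003 tilt 3.05 zaxis [ 0.045  0.028 -0.999] q [-0.38 -0.27  2.02  0.04  1.36 -1.9 ] t 11.25
765 [ 0.5661 -0.0756  0.088 ]
cap 0 
handle 0 [nan nan nan] <stdin>:8: RuntimeWarning: Mean of empty slice.
  ret = um.true_divide(
```

View pics/w2.png

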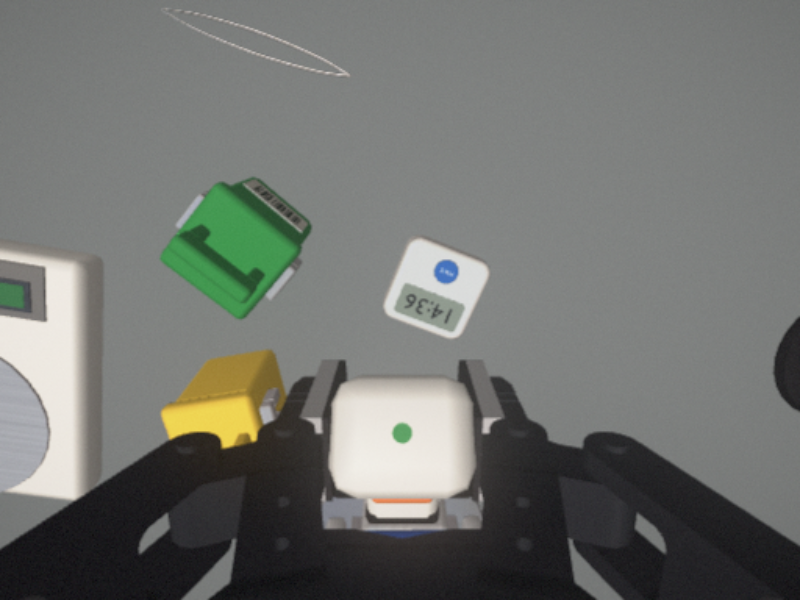

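Call:
move_arm --series '[[[0,4,1,15,0],[0,4,1,30,0],[0,4,1,45,0],[0,4,1,60,0],[0,4,1,75,0],[0,4,1,83,0],[0,4,1,83,0],[0,4,1,83,0],[0,4,1,83,0],[0,4,1,83,0]]]'

```text
time_s: 12.13
eef_pos: [0.4085, -0.0131, 0.1592]
eef_rot: [0.024, 0.026, 0.999, 0.015]
wrist_force: [-0.5, 0.1, -2.2]
opening: 0.391
grasp_force: 60.8
```

```bash
python3 - <<'E'
from h import *
np.set_printoptions(precision=4,suppress=True)
o=ctrl.get_obs();g=o["eef_pos"]-.019*rot(o)[:,2];shift([.407,-.0165,.157],np.pi/2-.052)
P=[];im=[]
for c in("side","scene"):
    p,d=camera(c);cal=calibration(c);np.savez(c+"_scan.npz",p=p,d=d)
    for r in outline_of("reader",c)[:1]:
        W,v,u=world(d,cal,r["region"]);print(c,r["conf"],r["bbox"]);W=W[np.linalg.norm(W-g,axis=1)<.15];P.append(W)
    W,v,u=world(d,cal,d>0)
    x,y=proj([.52,-.025,.1],cal)[0].astype(int);im.append(cv2.resize(p[y-50:y+50,x-60:x+60],(400,333),interpolation=3))
cv2.imwrite("pics/scan.png",np.hstack(im))
W=np.vstack(P);r,O,w,b=fit(W,g,-.052,[30,40])
L=np.array([.568,-.0255,.081]);e=L-w
print(np.degrees(r.x[0]),r.x[1:],"win",w,"beam",b,"dist",e@b,"off",e-(e@b)*b)
for a in P:
    r,O,w,b=fit(a,g,-.052,[30,40]);print(np.degrees(r.x[0]),r.x[1:],w)
E
```

```text
shift [ 1.5 -3.6  2.1] turn -0.0 tilt 3.23 zaxis [ 0.049  0.028 -0.998] q [-0.36 -0.16  2.11  0.05  1.16 -1.9 ] t 12.1333
side 0.6 [208.9, 187.8, 47.3, 38.0]
scene 0.71 [237.9, 208.6, 35.6, 26.1]
36.53316563728299 [ 0.0049 -0.0015  0.0011] win [ 0.5015 -0.0163  0.0992] beam [ 0.972  -0.0334 -0.2332] dist 0.06920529720845231 off [-0.0008 -0.0068 -0.0021]
36.156720265197826 [ 0.0056 -0.0017  0.0017] [ 0.5016 -0.0166  0.0992]
36.352129926236806 [ 0.0047 -0.0004  0.0009] [ 0.501  -0.0153  0.0987]
```

View pics/scan.png

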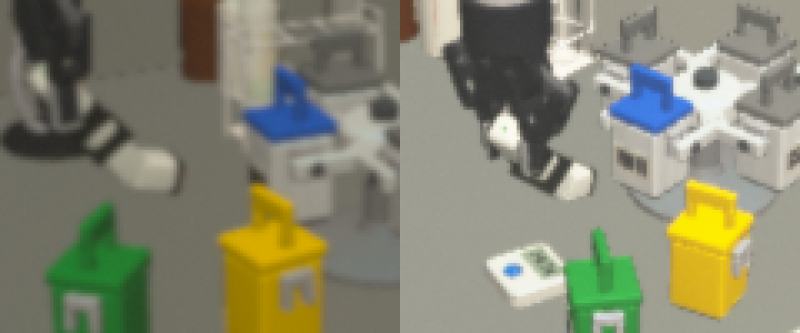

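Call:
move_arm --series '[[[0,0,-3,1,0],[0,0,-6,2,0],[0,0,-6.5,2,0],[0,0,-6.5,2,0],[0,0,-6.5,2,0],[0,0,-6.5,2,0],[0,0,-6.5,2,0],[0,0,-6.5,2,0],[0,0,-6.5,2,0],[0,0,-6.5,2,0]]]'

```text
time_s: 13.17
eef_pos: [0.4076, -0.0192, 0.1561]
eef_rot: [0.023, 0.026, 0.999, 0.015]
wrist_force: [0.2, 0.2, -1.3]
opening: 0.391
grasp_force: 60.8
```

Call:
move_arm --series '[[[0,0,0,0,0],[0,0,0,0,0],[0,0,0,0,0],[0,0,0,0,0],[0,0,0,0,0],[0,0,0,0,0],[0,0,0,0,0],[0,0,0,0,0],[0,0,0,0,0],[0,0,0,0,0]]]'

```text
time_s: 14.0
eef_pos: [0.4076, -0.0193, 0.1561]
eef_rot: [0.023, 0.026, 0.999, 0.015]
wrist_force: [0.0, -0.8, -2.4]
opening: 0.387
grasp_force: 60.8
```

```bash
python3 - <<'E'
from h import *
np.set_printoptions(precision=4,suppress=True)
o=ctrl.get_obs();g=o["eef_pos"]-.019*rot(o)[:,2];print(o["eef_pos"],o["time_s"])
c="scene";p,d=camera(c);cal=calibration(c)
W,v,u=world(d,cal,outline_of("reader",c)[0]["region"]);W=W[np.linalg.norm(W-g,axis=1)<.15]
r,O,w,b=fit(W,g,-.052,[30,40]);print("scene win",w,np.degrees(r.x[0]))
L=np.array([.568,-.0255,.081]);e=L-w;print("dist",e@b,"off",e-(e@b)*b)
# label in the scene picture: bright pixels on bucket -x face
B=[x for x in outline_of("bucket_blue",c)]
for x in B:
    W,v,u=world(d,cal,x["region"]);m=(np.median(W,0)[0]>.56)
    if m:
        q=W[(W[:,2]>.05)&(W[:,2]<.115)&(W[:,0]<.575)];print("face",len(q),q.min(0),q.max(0),q.mean(0),x["conf"]);break
E
```

```text
[ 0.4076 -0.0193  0.1561] 14.0
scene win [ 0.4995 -0.0214  0.0951] 35.881710344087985
dist 0.07000688618401682 off [ 0.0007 -0.0017  0.003 ]
face 235 [ 0.5616 -0.0537  0.0503] [0.5747 0.0017 0.1148] [ 0.5694 -0.0278  0.0842] 0.95
```

Call:
move_arm --series '[[[0,0,0,-1.5,0],[0,0,0,-1.5,0],[0,0,0,-1.5,0],[0,0,0,-1.5,0],[0,0,0,-1.5,0],[0,0,0,-1.5,0],[0,10,0,-20,0],[0,20,0,-50,0],[0,20,0,-80,0],[0,20,0,-110,0]]]'

```text
time_s: 14.98
eef_pos: [0.3816, -0.0212, 0.2659]
eef_rot: [0.023, 0.026, 0.999, 0.015]
wrist_force: [1.4, -0.9, -1.1]
opening: 0.391
grasp_force: 60.8
```

```bash
python3 -c "
from h import *
shift([.492,.347,.285],np.pi/2)"
```

```text
shift [-91.7 373.7  -3.2] turn -0.052 tilt 3.13 zaxis [ 0.046  0.029 -0.999] q [-0.41 -0.36  2.04  0.05  1.43 -1.93] t 14.9833
```

Call:
move_arm --series '[[[0,-10,40,-3,-0.052],[0,-20,80,-3,-0.052],[0,-30,120,-3,-0.052],[0,-40,160,-3,-0.052],[0,-50,200,-3,-0.052],[0,-60,240,-3,-0.052],[0,-70,280,-3,-0.052],[0,-80,320,-3,-0.052],[0,-90,355,-3,-0.052],[0,-92,374,-3,-0.052]]]'

```text
time_s: 15.82
eef_pos: [0.4937, 0.3508, 0.2834]
eef_rot: [0.024, -0.001, 1.0, 0.015]
wrist_force: [-1.2, -0.8, -0.9]
opening: 0.396
grasp_force: 61.0
```

```bash
python3 - <<'E'
from h import *
np.set_printoptions(precision=4,suppress=True)
shift([.4915,.347,.185],np.pi/2)
o=ctrl.get_obs();g=o["eef_pos"]-.019*rot(o)[:,2];P=[]
for c in("side","scene"):
    p,d=camera(c);cal=calibration(c)
    W,v,u=world(d,cal,outline_of("reader",c)[0]["region"]);P.append(W[np.linalg.norm(W-g,axis=1)<.15])
r,O,w,b=fit(np.vstack(P),g,0,[30,40]);e=O+Rr(r.x[0],0)@[-.018,0,0]
o=ctrl.get_obs();print(np.degrees(r.x[0]),"edge-tcp",e-o["eef_pos"],len(np.vstack(P)))
E
```

```text
shift [ 6.9 -6.7 98.1] turn 0.002 tilt 3.2 zaxis [ 0.047  0.03  -0.998] q [ 0.42  0.17  1.51  0.01  1.4  -1.16] t 15.8167
36.11649411224772 edge-tcp [ 0.0225  0.0032 -0.034 ] 669
```

Call:
move_arm --series '[[[0,5,-4,15,0],[0,6,-6,30,0],[0,7,-6,45,0],[0,7,-6,60,0],[0,7,-6,75,0],[0,7,-6,90,0],[0,7,-6,98,0],[0,7,-6,98,0],[0,7,-6,98,0],[0,7,-6,98,0]]]'

```text
time_s: 16.85
eef_pos: [0.4914, 0.3436, 0.1867]
eef_rot: [0.024, 0.0, 1.0, 0.015]
wrist_force: [-0.5, -0.0, -2.0]
opening: 0.391
grasp_force: 61.0
```

```bash
python3 -c "
from h import *
print(ctrl.get_obs()['wrist_force'])
shift([.4915,.3465,.1645],np.pi/2)"
```

```text
[-0.49563766 -0.01845001 -2.01571772]
shift [ 1.   2.3 22.2] turn -0.001 tilt 3.24 zaxis [ 0.048  0.029 -0.998] q [ 0.41  0.24  1.63  0.01  1.21 -1.16] t 16.85
```

Call:
move_arm --series '[[[0,1,2,3,0],[0,1,2,7,0],[0,1,2,11,0],[0,1,2,14,0],[0,1,2,17,0],[0,1,2,19,0],[0,1,2,20,0],[0,1,2,21,0],[0,1,2,21,0],[0,1,2,21,0]]]'

```text
time_s: 17.68
eef_pos: [0.491, 0.3465, 0.1647]
eef_rot: [0.024, -0.0, 1.0, 0.015]
wrist_force: [1.0, -0.1, -2.2]
opening: 0.392
grasp_force: 61.2
```

```bash
python3 - <<'E'
from h import *
np.set_printoptions(precision=4,suppress=True)
o=ctrl.get_obs();print(o['wrist_force'],o["torque"],o["eef_pos"])
g=o["eef_pos"]-.019*rot(o)[:,2];P=[];im=[]
for c in("side","scene"):
    p,d=camera(c);cal=calibration(c)
    x,y=proj([.53,.346,.14],cal)[0].astype(int);im.append(cv2.resize(p[y-35:y+35,x-42:x+42],(400,333),interpolation=3))
cv2.imwrite("pics/pl.png",np.hstack(im))
E
```

```text
[ 1.0136 -0.0527 -2.1568] [ 0.033  -0.1253  0.0007] [0.491  0.3465 0.1647]
```

View pics/pl.png

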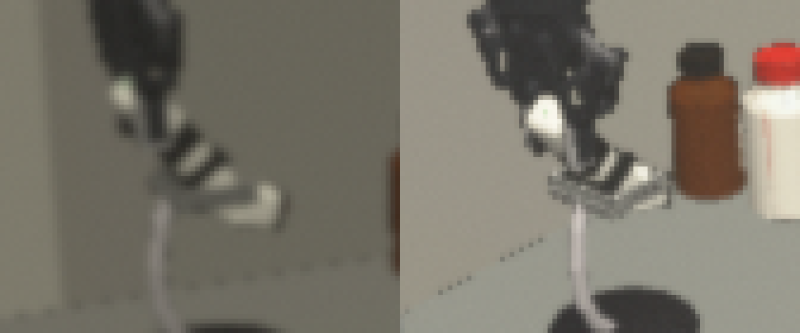

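Call:
move_arm --series '[[[0,0,0,0.5,0],[0,0,0,1,0],[0,0,0,1.5,0],[0,0,0,2,0],[0,0,0,2,0],[0,0,0,2,0],[0,0,0,2,0],[0,0,0,2,0],[0,0,0,2,0],[0,0,0,2,0]]]'

```text
time_s: 18.62
eef_pos: [0.4911, 0.3466, 0.164]
eef_rot: [0.024, -0.0, 1.0, 0.015]
wrist_force: [-2.5, -2.2, 6.9]
opening: 0.393
grasp_force: 62.5
```

```bash
python3 - <<'E'
from h import *
np.set_printoptions(precision=4,suppress=True)
o=ctrl.get_obs();print(o['wrist_force'],o["torque"],o["eef_pos"])
P=[];g=o["eef_pos"]-.019*rot(o)[:,2]
for c in("side","scene"):
    p,d=camera(c);cal=calibration(c)
    W,v,u=world(d,cal,outline_of("reader",c)[0]["region"]);P.append(W[np.linalg.norm(W-g,axis=1)<.15])
W=np.vstack(P);r,O,w,b=fit(W,g,0,[30,40]);e=O+Rr(r.x[0],0)@[-.018,0,0];print(np.degrees(r.x[0]),e)
E
```

```text
[-2.4747 -2.2128  6.8942] [-0.5352  0.2993 -0.1043] [0.4911 0.3466 0.164 ]
36.289053660497764 [0.5142 0.3445 0.1303]
```

Call:
move_arm --series '[[[0,0,0,-1,0],[0,0,0,-1,0],[0.5,0,0,-1,0],[0.7,0,0,-1,0],[1,0,0,-1,0],[1,0,0,-1,0],[1,0,0,-1,0],[1,0,0,-1,0],[1,0,0,-1,0],[1,0,0,-1,0]]]'

```text
time_s: 19.65
eef_pos: [0.4908, 0.3465, 0.1635]
eef_rot: [0.023, -0.0, 1.0, 0.014]
wrist_force: [0.1, -0.2, -0.4]
opening: 1.002
grasp_force: 0.0
```

```bash
python3 - <<'E'
from h import *
np.set_printoptions(precision=4,suppress=True)
o=ctrl.get_obs();print(o['wrist_force'],o["opening"],o["eef_pos"])
cal=calibration("wrist");p,d=camera("wrist")
ps,ds=camera("side");cs=calibration("side")
x,y=proj([.53,.346,.14],cs)[0].astype(int)
cv2.imwrite("pics/rel.png",np.hstack([cv2.resize(ps[y-35:y+35,x-42:x+42],(400,333),interpolation=3),cv2.resize(p,(400,333))]))
W,v,u=world(ds,cs,outline_of("reader","side")[0]["region"])
W=W[np.linalg.norm(W-[.53,.346,.15],axis=1)<.12];r,O,w,b=fit(W,np.array([.531,.346,.185]),0,[0,20]);print(np.degrees(r.x[0]),O,w,np.median(abs(r.fun)))
E
```

```text
[ 0.058  -0.1659 -0.4269] 1.001538563614036 [0.4908 0.3465 0.1635]
0.8174055350141249 [0.533  0.3457 0.1296] [0.5577 0.3457 0.0677] 0.0017165844804419008
```

View pics/rel.png

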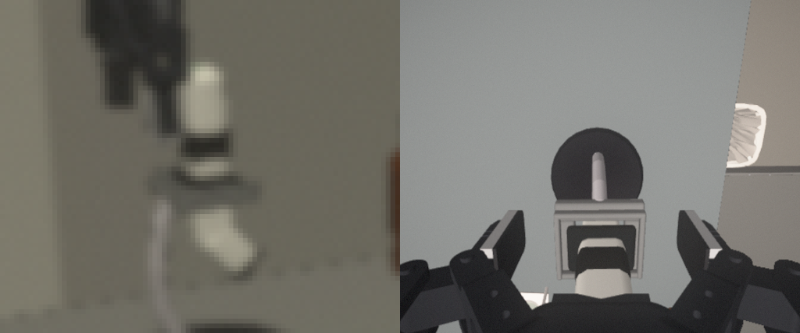

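Call:
move_arm --series '[[[1,0,0,-35,0],[1,0,0,-75,0],[1,0,0,-115,0],[1,0,-20,-150,0.1],[1,0,-60,-155,0.22],[1,0,-100,-155,0.34],[1,0,-140,-155,0.46],[1,0,-180,-155,0.58],[1,0,-220,-155,0.7],[1,0,-260,-155,0.82]]]'

```text
time_s: 20.63
eef_pos: [0.4833, 0.0805, 0.311]
eef_rot: [0.016, 0.401, 0.916, 0.023]
wrist_force: [1.3, -1.2, 1.1]
opening: 0.997
grasp_force: 0.0
```

```bash
python3 -c "
from h import *
print(ctrl.get_obs()['eef_pos'])
shift([.57,-.035,.31],-.052)"
```

```text
[0.48334363 0.08050941 0.31104878]
shift [-143.6  -14.8    1.9] turn 0.798 tilt 3.2 zaxis [ 0.048  0.029 -0.998] q [-0.1  -0.11  1.75  0.03  1.46 -0.85] t 20.6333
```

Call:
move_arm --series '[[[1,-35,-4,1,0.12],[1,-72,-8,1,0.24],[1,-108,-11,1,0.36],[1,-144,-15,1,0.48],[1,-144,-15,1,0.6],[1,-144,-15,1,0.72],[1,-144,-15,1,0.798],[1,-144,-15,1,0.798],[1,-144,-15,1,0.798],[1,-144,-15,1,0.798]]]'

```text
time_s: 21.47
eef_pos: [0.5711, -0.0332, 0.3107]
eef_rot: [0.006, 0.722, 0.691, 0.027]
wrist_force: [-0.2, 0.9, -0.7]
opening: 0.999
grasp_force: 0.0
```

```bash
cat > bk.py <<'E'
from h import *
np.set_printoptions(precision=4,suppress=True)
def bucket(cx,cy):
    cal=calibration("wrist");p,d=camera("wrist")
    W,v,u=world(d,cal,d>0);C=p[v,u].astype(int)
    blue=(C[:,0]>C[:,2]+40)&(C[:,0]>C[:,1]+25)&(np.hypot(W[:,0]-cx,W[:,1]-cy)<.06)
    for n,lo,hi in(("cap",.131,.138),("bar",.163,.175)):
        q=W[blue&(W[:,2]>lo)&(W[:,2]<hi)]
        if len(q)>5:print(n,len(q),q.mean(0),q.min(0),q.max(0),cv2.minAreaRect((q[:,:2]*1000).astype(np.float32)))
    return p
E
python3 - <<'E'
from bk import *
print(ctrl.get_obs()["eef_pos"]);p=bucket(.595,-.027);cv2.imwrite("pics/w3.png",cv2.resize(p,(800,600)))
shift([.595,-.027,.3],-.052)
E
```

```text
[ 0.5711 -0.0332  0.3107]
cap 2764 [ 0.5974 -0.0228  0.1341] [ 0.568 -0.055  0.131] [0.6287 0.006  0.1377] ((598.7535400390625, -24.481571197509766), (58.60833740234375, 58.913551330566406), 86.84612274169922)
bar 589 [ 0.5983 -0.024   0.1681] [ 0.5923 -0.0487  0.163 ] [ 0.6043 -0.0011  0.1703] ((598.6177368164062, -24.987661361694336), (47.795005798339844, 10.150300025939941), 86.33555603027344)
shift [ 6.9 23.1 12. ] turn 0.008 tilt 3.17 zaxis [ 0.047  0.029 -0.998] q [-0.29  0.09  1.55  0.04  1.46 -0.25] t 21.5167
```

View pics/w3.png

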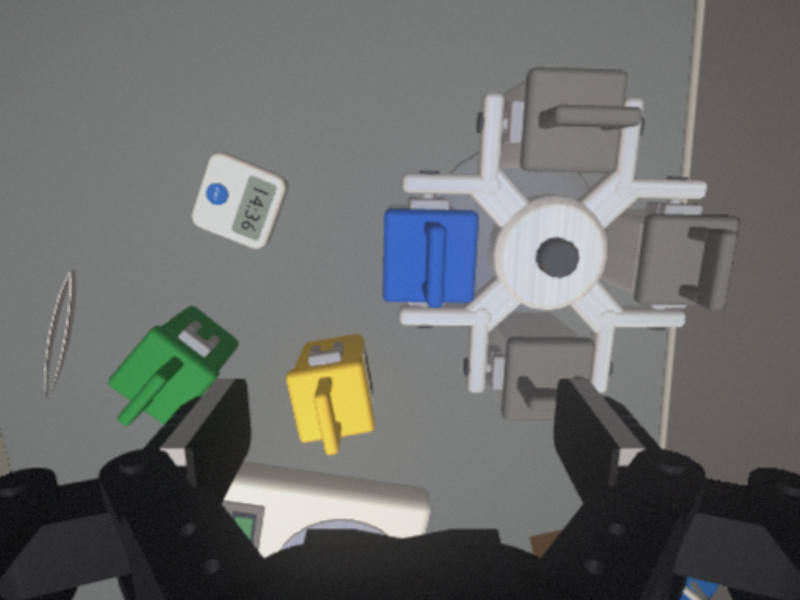

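```bash
python3 -c "
from h import *
shift([.599,-.0245,.23],-.058)"
```

```text
shift [ 7.4 23.8 82.1] turn 0.014 tilt 3.17 zaxis [ 0.047  0.029 -0.998] q [-0.29  0.09  1.55  0.04  1.46 -0.25] t 21.5167
```

Call:
move_arm --series '[[[1,4,10,15,0.014],[1,7,20,35,0.014],[0.7,7,24,55,0.014],[0.7,7,24,75,0.014],[0.7,7,24,82,0.014],[0.7,7,24,82,0.014],[0.7,7,24,82,0.014],[0.7,7,24,82,0.014],[0.7,7,24,82,0.014],[0.7,7,24,82,0.014]]]'

```text
time_s: 22.35
eef_pos: [0.5999, -0.0253, 0.2315]
eef_rot: [0.007, 0.728, 0.685, 0.028]
wrist_force: [-0.0, 0.6, -0.4]
opening: 0.696
grasp_force: 0.0
```

```bash
python3 - <<'E'
from bk import *
print(ctrl.get_obs()["eef_pos"]);p=bucket(.597,-.025);cv2.imwrite("w4.png",p)
shift([.5993,-.0245,.142],-.058)
E
```

```text
[ 0.5999 -0.0253  0.2315]
cap 4734 [ 0.5983 -0.0225  0.1341] [ 0.5677 -0.056   0.131 ] [0.6292 0.0063 0.138 ] ((598.48095703125, -24.85267448425293), (59.27906799316406, 59.32893371582031), 85.93998718261719)
bar 1006 [ 0.5985 -0.0227  0.1682] [ 0.5926 -0.0476  0.1632] [ 0.6048 -0.0009  0.1713] ((598.5650634765625, -24.253501892089844), (46.8416748046875, 10.016387939453125), 85.8145980834961)
shift [-2.  -4.7 89.1] turn -0.002 tilt 3.24 zaxis [ 0.049  0.028 -0.998] q [-0.26  0.2   1.58  0.04  1.32 -0.21] t 22.4
```

Call:
move_arm --series '[[[0.7,-1,-1,15,0.01],[0.7,-1,-2,30,0.01],[0.7,-1,-3,45,0.01],[0.7,-2,-4,60,0.01],[0.5,-2,-5,72,0.01],[0.5,-2,-5,82,0.01],[0.4,-2,-5,89,0.01],[0.4,-2,-5,89,0.01],[0.4,-2,-5,89,0.01],[0.4,-2,-5,89,0.01]]]'

```text
time_s: 23.23
eef_pos: [0.599, -0.0244, 0.1417]
eef_rot: [0.006, 0.731, 0.681, 0.027]
wrist_force: [0.3, -0.1, 0.7]
opening: 0.402
grasp_force: 0.0
```

```bash
python3 - <<'E'
from bk import *
o=ctrl.get_obs();print(o["eef_pos"],o["wrist_force"],o["opening"]);p=bucket(.597,-.025)
shift([.5995,-.024,.142],-.07)
E
```

```text
[ 0.599  -0.0244  0.1417] [ 0.3124 -0.1266  0.6829] 0.40175890488993116
cap 8072 [ 0.599  -0.0172  0.1341] [ 0.5689 -0.0557  0.131 ] [0.629  0.0066 0.1377] ((598.1851806640625, -24.31208038330078), (59.4987678527832, 59.37738800048828), 85.79007720947266)
bar 2669 [ 0.5983 -0.0223  0.1682] [ 0.5922 -0.0487  0.163 ] [ 0.6047 -0.0005  0.1704] ((598.2605590820312, -24.557161331176758), (48.31309127807617, 9.905769348144531), 85.99153900146484)
shift [ 0.4  0.4 -0.1] turn -0.0 tilt 3.23 zaxis [ 0.049  0.028 -0.998] q [-0.26  0.3   1.66  0.04  1.15 -0.21] t 23.2833
```

Call:
move_arm --series '[[[0.3,0,0,0,0],[0.25,0,0,0,0],[0.2,0,0,0,0],[0.17,0,0,0,0],[0.14,0,0,0,0],[0.12,0,0,0,0],[0.1,0,0,0,0],[0.05,0,0,0,0],[0,0,0,0,0],[0,0,0,0,0]]]'

```text
time_s: 24.12
eef_pos: [0.5981, -0.0242, 0.141]
eef_rot: [0.005, 0.731, 0.681, 0.027]
wrist_force: [-3.0, 0.0, 5.5]
opening: 0.103
grasp_force: 58.8
```

```bash
python3 - <<'E'
from bk import *
o=ctrl.get_obs();print(o["eef_pos"],o["wrist_force"],o["torque"],o["opening"],o["grasp_force"])
shift(o["eef_pos"]+[0,0,.06],-.07)
E
```

```text
[ 0.5981 -0.0242  0.141 ] [-2.9734  0.0234  5.5307] [ 0.0604  0.7557 -0.0084] 0.10255621963558358 58.8007253408432
shift [  1.9   2.7 -59.9] turn -0.0 tilt 3.14 zaxis [ 0.046  0.029 -0.999] q [-0.26  0.3   1.66  0.04  1.15 -0.21] t 24.1167
```

Call:
move_arm --series '[[[0,0,0,-1,0],[0,0,0,-2,0],[0,0,0,-3,0],[0,0,0,-4,0],[0,0,0,-5,0],[0,0,0,-6,0],[0,0.2,0.3,-7,0],[0,0.3,0.4,-8,0],[0,0.3,0.4,-9,0],[0,0.3,0.5,-10,0]]]'

```text
time_s: 24.95
eef_pos: [0.5984, -0.0243, 0.151]
eef_rot: [0.005, 0.731, 0.681, 0.027]
wrist_force: [-0.3, 0.3, -4.3]
opening: 0.104
grasp_force: 58.3
```

```bash
python3 - <<'E'
from bk import *
o=ctrl.get_obs();print(o["eef_pos"],o["wrist_force"],o["torque"],o["opening"],o["grasp_force"])
p=bucket(.597,-.025);shift([.598,-.0242,.2],-.07)
E
```

```text
[ 0.5984 -0.0243  0.151 ] [-0.262   0.3497 -4.278 ] [-0.0454  0.0941 -0.0007] 0.10428009191329675 58.287105560302734
cap 34 [0.5893 0.0058 0.1376] [0.5741 0.0031 0.1369] [0.626  0.0069 0.138 ] ((600.071533203125, 5.059517860412598), (0.6288237571716309, 51.95042037963867), 86.36585998535156)
bar 242 [ 0.6002 -0.0037  0.1693] [ 0.5803 -0.0199  0.163 ] [ 0.6169 -0.0004  0.175 ] ((599.2445068359375, -9.530030250549316), (18.092681884765625, 36.588653564453125), 85.78893280029297)
shift [  1.6   1.7 -48.7] turn -0.0 tilt 3.17 zaxis [ 0.047  0.029 -0.998] q [-0.26  0.28  1.65  0.04  1.17 -0.21] t 25.0
```

Call:
move_arm --series '[[[0,0.1,0.2,-4,0],[0,0.3,0.4,-8,0],[0,0.4,0.6,-13,0],[0,0.6,0.9,-19,0],[0,0.8,1.2,-26,0],[0,1,1.5,-34,0],[0,1.3,2,-44,0],[0,1.6,2.5,-54,0],[0,2,3,-64,0],[0,2,3,-74,0]]]'

```text
time_s: 25.83
eef_pos: [0.5982, -0.0246, 0.2264]
eef_rot: [0.006, 0.731, 0.681, 0.027]
wrist_force: [0.2, -0.3, -3.4]
opening: 0.107
grasp_force: 58.4
```

Call:
move_arm --series '[[[0,0,0,-8,0],[0,0,0,-16,0],[0,0,0,-24,0],[0,0,0,-32,0],[0,0,0,-40,0],[0,0,0,-45,0],[0,0,0,-48,0],[0,0,0,-50,0],[0,0,0,-50,0],[0,0,0,-50,0]]]'

```text
time_s: 26.67
eef_pos: [0.5955, -0.026, 0.2745]
eef_rot: [0.005, 0.731, 0.681, 0.027]
wrist_force: [0.2, -0.4, -3.7]
opening: 0.105
grasp_force: 58.5
```

```bash
python3 - <<'E'
from bk import *
o=ctrl.get_obs();print(o["eef_pos"],o["wrist_force"],o["torque"],o["opening"],o["grasp_force"])
shift([.511,-.339,.272],-.07)
p,d=camera("scene");print([(round(r["conf"],2),np.round(r["bbox"])) for r in outline_of("bucket_blue","scene")])
cal=calibration("scene");x,y=proj([.6,-.03,.2],cal)[0].astype(int);cv2.imwrite("pics/l.png",cv2.resize(p[y-60:y+60,x-70:x+70],(560,480)))
E
```

```text
[ 0.5955 -0.026   0.2745] [ 0.1686 -0.3575 -3.6587] [-0.0164  0.075   0.0375] 0.10493316530653717 58.503833413124084
shift [-318.   -62.   -10.5] turn -0.0 tilt 3.14 zaxis [ 0.046  0.029 -0.999] q [-0.26  0.16  1.54  0.04  1.4  -0.2 ] t 26.6667
[(0.85, array([270., 166.,  26.,  42.])), (0.75, array([286., 238.,  26.,  44.]))]
```

View pics/l.png

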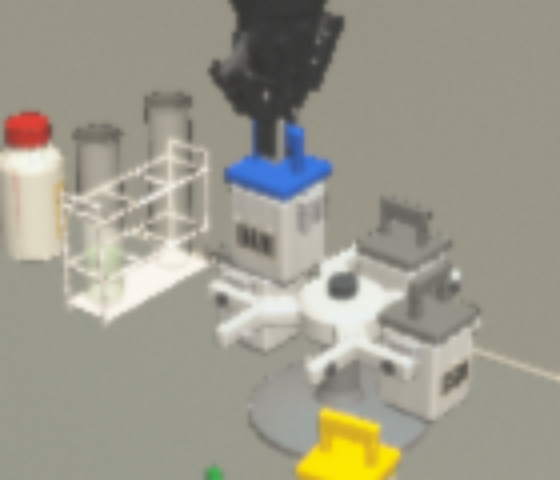

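Call:
move_arm --series '[[[0,-12,-2,0,0],[0,-36,-7,0,0],[0,-70,-14,0,0],[0,-106,-21,0,0],[0,-142,-28,-2,0],[0,-178,-35,-4,0],[0,-214,-42,-6,0],[0,-250,-49,-8,0],[0,-280,-56,-10,0],[0,-300,-60,-10,0]]]'

```text
time_s: 27.6
eef_pos: [0.5126, -0.325, 0.2725]
eef_rot: [0.006, 0.732, 0.68, 0.026]
wrist_force: [-0.0, -0.1, -3.3]
opening: 0.105
grasp_force: 58.5
```

Call:
move_arm --series '[[[0,-10,-2,0,0],[0,-15,-3,0,0],[0,-17,-4,5,0],[0,-17,-4,15,0],[0,-17,-4,28,0],[0,-17,-4,41,0],[0,-17,-4,54,0],[0,-17,-4,65,0],[0,-17,-4,73,0],[0,-17,-4,76,0]]]'

```text
time_s: 28.43
eef_pos: [0.5123, -0.3345, 0.1935]
eef_rot: [0.004, 0.731, 0.682, 0.027]
wrist_force: [0.4, -0.1, -4.0]
opening: 0.11
grasp_force: 58.4
```

```bash
python3 - <<'E'
from bk import *
o=ctrl.get_obs();print(o["eef_pos"],o["wrist_force"],o["opening"],o["grasp_force"])
shift([.508,-.338,.16],-.07)
for c in("scene","side"):
    p,d=camera(c);cal=calibration(c);W,v,u=world(d,cal,d>0)
    m=(np.hypot(W[:,0]-.51,W[:,1]+.338)<.06)
    C=p[v,u].astype(int);w=m&(W[:,2]>.075)&(W[:,2]<.11);q=W[m&(W[:,2]>.057)]
    print(c,"lowest of bucket",np.percentile(q[:,2],[0,2,5]),len(q))
    b=m&(C[:,0]>C[:,2]+40)&(C[:,0]>C[:,1]+25);q=W[b];z=np.percentile(q[:,2],[5,50,95]);print("blue",z,q.mean(0))
E
```

```text
[ 0.5123 -0.3345  0.1935] [ 0.3925 -0.0907 -3.975 ] 0.11002846482237666 58.431758880615234
shift [-4.9 -5.4 33.2] turn 0.0 tilt 3.13 zaxis [ 0.045  0.031 -0.999] q [-0.8   0.28  1.56  0.06  1.29 -0.75] t 28.4333
scene lowest of bucket [0.0572 0.1122 0.1257] 3648
blue [0.1774 0.1854 0.2154] [ 0.5007 -0.3411  0.1892]
side lowest of bucket [0.0976 0.1131 0.1283] 7614
blue [0.1787 0.1861 0.2182] [ 0.5054 -0.3497  0.1897]
```

Call:
move_arm --series '[[[0,-2,-2,6,0],[0,-4,-4,12,0],[0,-5,-5,18,0],[0,-5,-5,24,0],[0,-5,-5,30,0],[0,-5,-5,34,0],[0,-5,-5,37,0],[0,-5,-5,38.5,0],[0,-5,-5,39,0],[0,-5,-5,39,0]]]'

```text
time_s: 29.37
eef_pos: [0.5094, -0.3391, 0.1566]
eef_rot: [0.005, 0.731, 0.681, 0.027]
wrist_force: [-0.4, 0.5, -5.3]
opening: 0.105
grasp_force: 58.5
```

Call:
move_arm --series '[[[0,0,0,0.3,0],[0,0,0,0.6,0],[0,0,0,0.9,0],[0,0,0,1.2,0],[0,0,0,1.5,0],[0,0,0,1.8,0],[0,0,0,2.1,0],[0,0,0,2.4,0],[0,0,0,2.4,0],[0,0,0,2.4,0]]]'

```text
time_s: 30.2
eef_pos: [0.5094, -0.3391, 0.1542]
eef_rot: [0.005, 0.731, 0.681, 0.027]
wrist_force: [-0.3, -0.3, -3.8]
opening: 0.103
grasp_force: 58.5
```

Call:
move_arm --series '[[[0,0,0,0.3,0],[0,0,0,0.6,0],[0,0,0,0.9,0],[0,0,0,1.2,0],[0,0,0,1.5,0],[0,0,0,1.8,0],[0,0,0,2.1,0],[0,0,0,2.4,0],[0,0,0,2.4,0],[0,0,0,2.4,0]]]'

```text
time_s: 31.03
eef_pos: [0.5095, -0.339, 0.1518]
eef_rot: [0.005, 0.731, 0.681, 0.027]
wrist_force: [0.5, 0.1, -4.3]
opening: 0.105
grasp_force: 58.5
```

```bash
python3 -c "
from bk import *
o=ctrl.get_obs();print(o['eef_pos'],o['wrist_force'],o['torque'])"
```

```text
[ 0.5095 -0.339   0.1518] [ 0.527   0.0726 -4.2507] [0.0028 0.0076 0.019 ]
```

Call:
move_arm --series '[[[0,0,0,0.2,0],[0,0,0,0.4,0],[0,0,0,0.6,0],[0,0,0,0.8,0],[0,0,0,1,0],[0,0,0,1.2,0],[0,0,0,1.4,0],[0,0,0,1.6,0],[0,0,0,1.6,0],[0,0,0,1.6,0]]]'

```text
time_s: 31.87
eef_pos: [0.5097, -0.339, 0.1504]
eef_rot: [0.006, 0.731, 0.681, 0.027]
wrist_force: [-0.8, -0.4, -2.0]
opening: 0.108
grasp_force: 58.7
```

Call:
move_arm --series '[[[0,0,0,0.2,0],[0,0,0,0.3,0],[0,0,0,0.5,0],[0,0,0,0.6,0],[0,0,0,0.8,0],[0,0,0,0.8,0],[0,0,0,0.8,0],[0,0,0,0.8,0],[0,0,0,0.8,0],[0,0,0,0.8,0]]]'

```text
time_s: 32.7
eef_pos: [0.5101, -0.3392, 0.1502]
eef_rot: [0.006, 0.731, 0.681, 0.027]
wrist_force: [0.5, 1.2, 5.6]
opening: 0.108
grasp_force: 60.1
```

Contact is firm (about 9 N). Now release gently, then rise.

Call:
move_arm --series '[[[0.15,0,0,0,0],[0.2,0,0,0,0],[0.25,0,0,0,0],[0.3,0,0,0,0],[0.35,0,0,0,0],[0.4,0,0,0,0],[0.4,0,0,0,0],[0.4,0,0,0,0],[0.4,0,0,0,0],[0.4,0,0,0,0]]]'

```text
time_s: 33.53
eef_pos: [0.5096, -0.3389, 0.1494]
eef_rot: [0.005, 0.731, 0.681, 0.027]
wrist_force: [-0.2, -0.4, -0.2]
opening: 0.401
grasp_force: 0.0
```

Call:
move_arm --series '[[[0.4,0,0.5,-8,0],[0.4,0,1,-16,0],[0.4,0,1.5,-26,0],[0.4,0,2,-40,0],[0.4,0,2,-60,0],[0.4,0,2,-80,0],[0.4,0,2,-100,0],[0.4,0,2,-120,0],[0.4,0,2,-120,0],[0.4,0,2,-120,0]]]'

```text
time_s: 34.37
eef_pos: [0.5067, -0.3433, 0.2719]
eef_rot: [0.008, 0.731, 0.681, 0.027]
wrist_force: [-0.1, -0.7, -0.4]
opening: 0.397
grasp_force: 0.0
```

```bash
python3 - <<'E'
from bk import *
o=ctrl.get_obs();print(o["eef_pos"],o["wrist_force"],o["opening"])
for c in("scene","side"):
    p,d=camera(c);cal=calibration(c);W,v,u=world(d,cal,d>0);C=p[v,u].astype(int)
    m=(np.hypot(W[:,0]-.51,W[:,1]+.338)<.06);b=W[m&(C[:,0]>C[:,2]+40)&(C[:,0]>C[:,1]+25)]
    t=b[abs(b[:,2]-.143)<.005];print(c,"cap top",t[:,2].mean(),cv2.minAreaRect((t[:,:2]*1000).astype(np.float32)))
    A=np.c_[t[:,:2]-t[:,:2].mean(0),np.ones(len(t))];print("slope",np.linalg.lstsq(A,t[:,2],rcond=None)[0])
W,v,u=world(d,cal,outline_of("reader","side")[0]["region"])
W=W[np.linalg.norm(W-[.53,.346,.15],axis=1)<.12];r,O,w,b=fit(W,np.array([.531,.346,.185]),0,[0,20]);print(np.degrees(r.x[0]),O)
E
```

```text
[ 0.5067 -0.3433  0.2719] [-0.1324 -0.7194 -0.3737] 0.39716034958707935
scene cap top 0.14174257289116027 ((507.2708435058594, -340.2238464355469), (62.520790100097656, 60.830997467041016), 1.4725091457366943)
slope [ 0.0119 -0.0006  0.1417]
side cap top 0.14202764139856786 ((510.60736083984375, -342.31353759765625), (63.491119384765625, 58.548492431640625), 87.07614135742188)
slope [0.0195 0.0186 0.142 ]
-0.9217262317497709 [0.5327 0.3464 0.1298]
```

Bucket upright, centred on the pan to within a few mm; reader upright on its stand; arm clear. Handing in.

```bash
python3 -c "
from bench import order
print(order.hand_in())"
```

```text
the job is handed in; nothing more can be done
None
```

I aimed the reader at the blue-capped bucket's label from about 7 cm, roughly 14° off square, for over 1.5 s. It is back upright on its stand, and the bucket stands upright near the middle of the balance pan. I handed the job in at about 34 s; no verdict came back.

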